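# Change range on the load unit and set its level

### The job

Change the load unit to its next range: the bar-shaped range knob is locked at the one-dot mark, so push it in, turn it clockwise to the two-dot mark and let it spring back up locked there. Then turn the round level dial clockwise until its white line points at the metal marker tab on the scale, without shifting the tab.

Things in the scene. Friction and masses are not known exactly. Their poses are not given: they have to be found in the camera images.
- carrier: aluminium tray of the load unit, 132 x 240 mm, 28 mm high, fixed on four levelling feet; origin at the centre of its underside at bench height, y along its long side, z up. It carries two grey square modules with black top panels (centres 112 mm apart along y), one with the range knob and one with the level dial; either may be on the left.
- range_module: grey square module with the range knob, 106 x 106 x 60 mm, fixed; origin at the centre of its underside, under the knob's axis; its top panel is 60 mm above that (78 mm above the bench). White dots on the panel, 42 mm from the axis, mark the knob's positions 60 degrees apart: one dot towards +y, then clockwise two, three and four dots (towards -y).
- level_module: grey square module with the level dial and its tick scale, same size and height; origin at the centre of its underside, under the dial's axis. The scale runs clockwise over 270 degrees from the corner between -x and +y (dial 0).
- selector_grip (a point): point on the vertical axis of the range knob, 106 mm above the bench at the start. x axis: the way the knob's white pointer line points; z up. Black skirt, 68 mm across, from 30 to 22 mm below this point, with an upright grip bar on it along x: from 30 mm behind to 32 mm ahead of the axis, top 14 mm above this point, 16 mm thick up to 16 mm ahead, then 11 mm thick. It sinks with the knob.
- selector (a joint): turn of the range knob, rad, growing clockwise seen from above: 0 one dot, 1.047 two dots, 2.094 three dots, 3.142 four dots. Locked within about 1 degree of a position unless the knob is pushed straight down; turns almost freely (under 0.1 N m) while it is held pushed in. Let go within about 5 degrees of a position it centres itself and springs up.
- selector_push (a joint): how far the range knob is pushed in, m: 0 up (locked), 0.0085 at the bottom stop; the turn begins to free at about 0.0045 and is quite free from 0.007, so push to the stop. The spring needs 4 N to start and 7 N at the stop.
- dial_grip (a point): point on the vertical axis of the level dial, 107 mm above the bench. Its x axis is the way the dial's white line points, z up. The dial is a black ribbed cylinder 51 mm across, from 19 mm below to 10 mm above this point (its top); below that a skirt 60 mm across and 7 mm high.
- dial (a joint): turn of the level dial, rad, growing clockwise seen from above, 0 to 4.71; it stays where it is left (0.05 N m of friction).
- dial_pointer (a point): end of the dial's white line, 30 mm from the dial's axis, low on the skirt; x axis points outward along the line.
- marker (a joint): turn of the marker tab about the same axis and from the same zero as dial, so the dial's line points at the tab when the two values are equal. It is stiff (0.25 N m) and must stay.
- marker_tip (a point): point 30 mm from the dial's axis in the direction of the marker tab; x axis points outward. The tab is a small bright metal block, 7 mm wide, 33 to 47 mm from the axis, 7 mm high above the panel, on a flat steel ring 74 mm across and 3 mm high under the dial.

How it is judged (in metres and radians):
On the way, in this order (a step that is already met when the one before it is completed fails the run):
1. the range knob stands at two dots, sprung back up and locked (value of joint selector between 0.967 and 1.127 rad and value of joint selector_push below 0.0015 m), for 0.2 s.
2. the level dial's line points at the marker tab (angle between the x axis of dial_pointer and the x axis of marker_tip, either way round below 0.1 rad and horizontal distance between dial_pointer and marker_tip below 0.004 m), for 0.2 s.
At the end, for the whole second after the job is handed in: The range knob is at the two-dot position (within 0.08 rad) and sprung up (less than 1.5 mm pushed in); the level dial's line points at the marker tab within 0.10 rad and is at rest; the tab has not been shifted by more than 3 mm (0.1 rad) (all of step 1 and all of step 2 and distance of marker_tip from where it was at the start of the episode below 0.003 m and velocity of joint dial between -0.05 and 0.05 rad/s); the robot touches nothing.
It fails at once if the marker tab is shifted by more than 3 mm (distance of marker_tip from where it was at the start of the episode above 0.003 m).
It also fails if it takes over 56 s, if anything falls off the work surface, if the arm or the gripper's body presses on something with over 40 N, if the wrist force passes 120 N, or if a joint passes its speed limit or range.

### The arm

A 7-joint arm with a two-finger parallel gripper is mounted at the origin on a cart in front of the work surface, level with it; the furniture and walls round the work are solid. World frame = base frame: x ahead of the robot, y to its left, z up, the work surface at z = 0. Lengths are in mm, angles in rad, forces in N, time in s.
With the tool pointing down it reaches from about 350 to 900 mm from the base axis. Payload 7.2 kg.
Tool frame: the origin (TCP) lies on the centre line of the jaws, within the pads' length; the fingertips stand arm.nose_length ahead of it and the grasp point (between the pads) lies 6 mm ahead of it (arm.nose_length is the distance from the TCP to the fingertips, in mm); z points along the fingers, y is the line along which they close (so a half turn about z gives the same grasp; the last joint's range is limited). The gripper opens to 88 mm and grips with 3 to 60 N. Pads are 20 mm wide; open, the fingers measure 115 mm over their backs; the gripper's body (75 mm by 178 mm) begins 61 mm behind the grasp point.
Start: joints at [1.269, 0.411, -0.013, 1.596, 0.006, 1.134, -0.082], TCP at [144.785, -608.001, 247.653] pointing down, gripper open.
Joint ranges: [-2.95, 2.95], [-0.29, 1.99], [-1.47, 1.44], [0.14, 2.54], [-1.03, 4.17], [0.13, 1.85], [-2.86, 2.86]. Speed limits (rad/s): [2.39, 2.39, 3.01, 3.01, 3.14, 3.14, 3.14].

### API

Orientations are given as a unit quaternion [x, y, z, w].
In Python, from bench import arm, vision gives the robot as it stands.
- The arm moves only by the shell command python3 -m crank 'ROWS' [OPENING] [FORCE]. ROWS is text: rows parted by semicolons, each of 6 numbers parted by spaces: the shift along the tool's x, y, z each as a share of 200 mm, from -1 to 1, then the turn, a rotation vector about the tool's x, y, z each as a share of pi rad, from -1 to 1. A call has 1 to 10 rows; each row is the pose to reach, as a shift and turn from the pose commanded when the call began, along the tool's axes at that moment, turning the shorter way round; what a row does not reach only later rows make up. A row lasts 1/12 s, in which the tool goes at most 41.7 mm and 7.16 degrees, less where a joint would pass 70% of its speed; a pose out of reach is approached as far as the arm can. A call with a number of a shift or a turn outside -1 to 1 is refused whole. A call with a gripper value outside its range is refused whole. OPENING is the opening, from -1 (shut) to 1 (fully open), set as the call begins (- or left out, the last holds). The fingers move at their own pace and stop on an object; FORCE is the grip in N (left out, the last holds). Time passes only in rows, so rows that repeat a pose let the fingers close. It gives the time, the measured TCP pose, the force, the opening and the grip force at its end, in the units of the state.
- arm.sense(): the state, without advancing time (a new reading comes with each control period).
- vision.get_image(name): name is "scene" or "top"; returns (picture, depth): 384x512x3 uint8, red, green, blue; 384x512 float32, mm along the optical axis (not along the pixel's ray), 0 where there is no reading.
- vision.calibration(name): a dict with "fov_y" (degrees; the focal length in pixels is half the picture's height over the tangent of half this angle, whatever the lens; pixels are square), "cx", "cy" (the principal point, pixels), "origin" and "orientation" of the camera in the world. Camera axes: x right, y up, looking along -z (the intrinsics and any distortion apply to the point x, -y, -z); pixel columns grow to the right and rows downward; lengths in mm; the calibration is good to about 2 mm. A picture is of the moment at which its call begins. calibration takes no time and is no camera call.
- arm.hand_in(): hands the job in; it is judged then, once.
Trained networks look in the newest picture that a camera, given by its name, has taken for a name from the list of things; names that differ only in an ending like _2 or _b are one class to them, and where a whole thing is asked for, a point or a joint stands for the part that bears it (a point fixed in the world has none). Each returns a list of dicts, best first, with "p" (0 to 1); they miss things now and then, are a little off and sometimes report something else, mostly with a low value. They report only what shows in the picture. A call takes as long as a camera call.
- vision.trace(camera, name): "pixels" (384x512 bool, what is visible of it) and "pixel" ([column, row] in pixels, amid what is visible of it).
The state is a dict: "t": time; "joints": joint angles; "joint_vel": joint speeds; "joint_torque": joint torques, N m; "eef_pos": TCP position; "tool_rot": TCP orientation; "wrist_force": force on the tool from outside, world axes, zero at the start; "ft_torque": the same for the moment, N m; "finger_gap": finger opening in mm; "gripper_force": force on a finger pad.
Only numpy, scipy, OpenCV 4.12 (cv2) and the standard library are available. Lean on these libraries where they do the work, as an engineer would, in place of code of your own. Each camera call takes 0.05 s, during which the arm holds its last target. There are 200 camera calls.

## Working session

There is one attempt and no reset: what is moved stays moved. The work goes in short steps, Python scripts to look and compute and a shell command to move; the robot and the scene stay as the last step left them, time stands still between calls to the robot, and variables do not carry over. Pictures are saved under pics/ and viewed, at most 10 in all, crops included, and the job is handed in when it is done.

```bash
ls; mkdir -p pics; python3 - <<'E'
from bench import arm, vision
import cv2, numpy as np
print(arm.sense(), arm.nose_length)
for n in ("scene","top"):
    im,d=vision.get_image(n); print(n,vision.calibration(n))
    cv2.imwrite(f"pics/{n}0.png",im[:,:,::-1]); np.save(f"pics/{n}0d.npy",d)
E
```

```text
pics
{'t': 0.0, 'joints': array([ 1.26878892,  0.41190286, -0.01270633,  1.59704849,  0.00561108,
        1.13429083, -0.08221914]), 'joint_vel': array([-9.31424778e-04, -1.98311692e-03,  8.96430719e-04,  5.95477214e-04,
        1.50703727e-03,  8.85859827e-05,  3.59783508e-04]), 'joint_torque': array([-2.63986676e-04, -5.87941003e+01,  6.41559698e-01, -2.91067582e+01,
       -5.38394717e-02,  1.85028539e-02,  1.07113151e-04]), 'eef_pos': array([ 144.64811321, -607.54947653,  246.8054142 ]), 'tool_rot': array([ 9.93173927e-01,  1.16640047e-01, -1.56776788e-04, -7.91555236e-04]), 'wrist_force': array([-0.787554  , -0.61751588, -0.15625597]), 'ft_torque': array([-0.0623541 , -0.010736  ,  0.00819828]), 'gripper_force': 0.0, 'finger_gap': 87.73545607657472} 25.0
scene {'fov_y': 49.7144698535805, 'cx': 251.2614136442583, 'cy': 186.15174156930382, 'origin': array([421.00962812, 468.96494618, 746.24109811]), 'orientation': array([-0.00535418,  0.35065831,  0.9364674 , -0.00623585])}
top {'fov_y': 51.584993159443485, 'cx': 250.51496293272857, 'cy': 194.73575402849093, 'origin': array([322.9549383 , -97.41769783, 939.30158587]), 'orientation': array([-0.05736231,  0.04855619,  0.70523243, -0.70498161])}
```

View pics/top0.png

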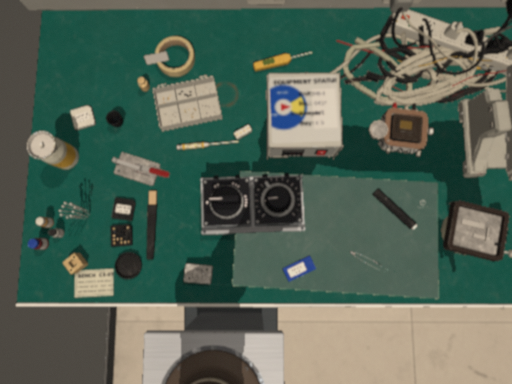

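View pics/scene0.png

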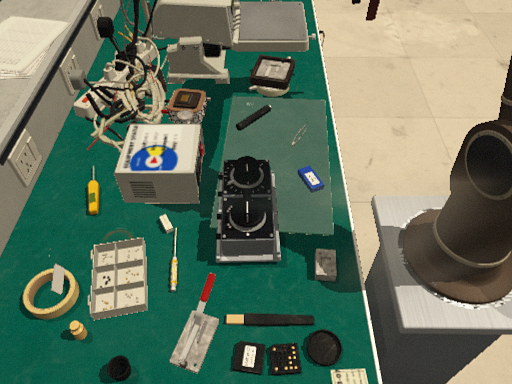

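```bash
cat >h.py <<'E'
import numpy as np, cv2
from scipy.spatial.transform import Rotation as R
from bench import arm, vision
def cam(n):
    c=vision.calibration(n); f=192/np.tan(np.radians(c['fov_y']/2))
    return c,f,R.from_quat(c['orientation']).as_matrix()
def unproj(n,uv,z):
    c,f,M=cam(n); uv=np.atleast_2d(uv).astype(float)
    d=np.c_[(uv[:,0]-c['cx'])/f,-(uv[:,1]-c['cy'])/f,-np.ones(len(uv))]@M.T
    o=c['origin']; return o+d*((z-o[2])/d[:,2])[:,None]
def proj(n,P):
    c,f,M=cam(n); q=(np.atleast_2d(P)-c['origin'])@M
    return np.c_[c['cx']+f*q[:,0]/-q[:,2], c['cy']-f*q[:,1]/-q[:,2]]
def ortho(n,im,z,x0,y0,half,s):
    """view from above: image up = +x, left = +y; s px per mm"""
    N=int(2*half*s); r,cc=np.mgrid[0:N,0:N]
    P=np.c_[(x0+half-r/s).ravel(),(y0+half-cc/s).ravel(),np.full(N*N,z)]
    m=proj(n,P).astype(np.float32).reshape(N,N,2)
    return cv2.remap(im,m[...,0],m[...,1],cv2.INTER_CUBIC)
E
python3 - <<'E'
from h import *
im,d=vision.get_image("top")
ctr=unproj("top",[[252,203],[226,201],[277,200]],78);print(ctr)
c,f,M=cam("top")
for n in ("range_module","level_module","carrier","selector_grip","dial_grip","marker_tip","dial_pointer","marker"):
    for r in vision.trace("top",n)[:2]: print(n,round(r["p"],2),r["pixel"],unproj("top",r["pixel"],78)[0].round(1),int(r["pixels"].sum()))
x,y=ctr[0][:2]
a=ortho("top",im,78,x,y,125,2.4)
cv2.imwrite("pics/o1.png",cv2.convertScaleAbs(a[120:480],alpha=1.6)[:,:,::-1])
E
```

```text
[[ 434.80538489  -89.87917389   78.        ]
 [ 439.27846208  -32.9601622    78.        ]
 [ 441.36160875 -144.54133959   78.        ]]
range_module 0.77 [226.7, 201.7] [437.7 -34.5  78. ] 2468
range_module 0.74 [228.3, 199.4] [442.8 -38.   78. ] 730
level_module 0.58 [279.8, 198.8] [ 444.  -150.7   78. ] 2379
carrier 0.68 [253.7, 226.8] [382.8 -93.6  78. ] 886
carrier 0.51 [277.8, 201.1] [ 438.9 -146.3   78. ] 561
selector_grip 0.74 [225.8, 201.6] [438.  -32.5  78. ] 772
dial_grip 0.63 [282.4, 198.1] [ 445.5 -156.4   78. ] 618
marker_tip 0.7 [275.3, 200.5] [ 440.3 -140.8   78. ] 612
marker_tip 0.54 [261.6, 197.4] [ 447.1 -110.9   78. ] 45
dial_pointer 0.93 [276.1, 196.9] [ 448.2 -142.6   78. ] 628
dial_pointer 0.24 [254.1, 226.0] [384.6 -94.4  78. ] 1088
marker 0.59 [264.1, 198.6] [ 444.5 -116.4   78. ] 182
```

View pics/o1.png

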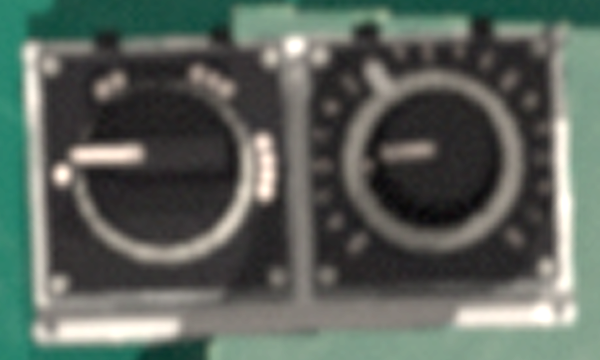

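Top-down view at 2.4 px/mm: the range knob is on the left, with its axis near (163,172) and its line pointing left at the one dot (62,175). The dial is on the right, with its ring centre near (433,160) and its line pointing left, and the tab is at (378,77). That means about 57° clockwise for the dial. I'll refine this with both cameras.

```bash
python3 - <<'E'
from h import *
rows=[]
for n in ("top","scene"):
    im,d=vision.get_image(n)
    t=[ortho(n,im,z,x,y,55,2.4) for z,x,y in ((78,438,-33),(81,443,-146),(117,443,-146))]
    rows.append(np.hstack(t))
    if n=="top":
        # heights of surroundings
        c,f,M=cam(n); v,u=np.mgrid[0:384:4,0:512:4]; D=d[::4,::4]
        P=np.stack([(u-c['cx'])/f*D,-(v-c['cy'])/f*D,-D],-1)@M.T+c['origin']
        ok=D>0
        for x in range(250,750,50):
            print(x,[int(P[...,2][ok&(abs(P[...,0]-x)<25)&(abs(P[...,1]-y)<25)].max(initial=-1)) for y in range(150,-650,-50)])
a=np.vstack(rows); cv2.imwrite("pics/o2.png",cv2.convertScaleAbs(a,alpha=1.6)[:,:,::-1])
E
```

```text
250 [2, 2, 25, 25, 6, 7, 18, 8, 7, 8, 7, 8, 9, 9, 3, 4]
300 [11, 2, 24, 23, 7, 9, 22, 23, 22, 7, 12, 8, 9, 9, 1, 67]
350 [10, 2, 1, 28, 28, 7, 7, 8, 7, 10, 11, 9, 9, 68, 66, 67]
400 [13, 1, 3, 97, 97, 86, 114, 81, 8, 8, 7, 25, 26, 55, 67, 68]
450 [10, 2, 2, 132, 131, 118, 118, 83, 10, 7, 8, 30, 25, 9, 68, 61]
500 [71, 82, 27, 81, 79, 81, 81, 79, 6, 7, 7, 10, 6, 8, 5, 32]
550 [35, 1, 1, 1, 2, 107, 110, 109, 109, 108, 2, 57, 58, 54, 2, 66]
600 [1, 8, 12, 5, 15, 107, 110, 111, 110, 108, 58, 62, 67, 59, 2, 141]
650 [28, 26, 32, 32, 15, 11, 111, 110, 111, 108, 2, 61, 64, 57, 2, 136]
700 [29, 26, 26, 29, 1, 2, 109, 110, 114, 108, 7, 21, 29, 33, 29, 102]
```

View pics/o2.png

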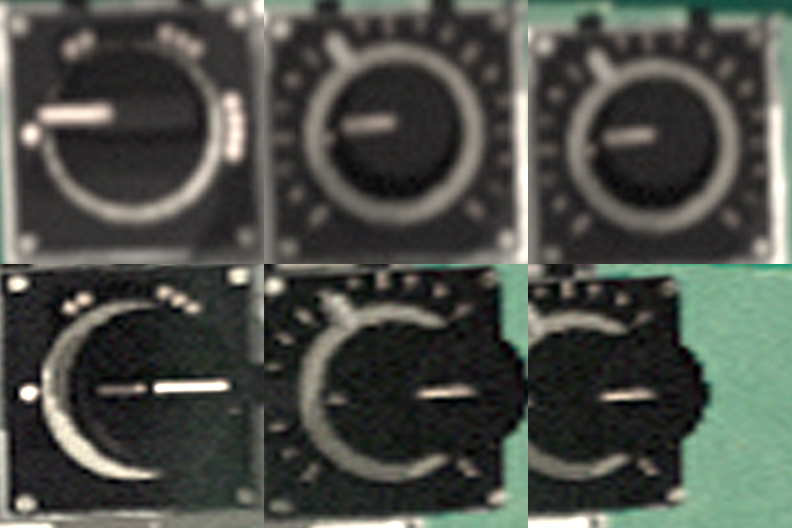

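Both cameras agree. The knob axis is at about (440,-33), the dial axis at about (443.7,-144.7), and the carrier yaw is about 2.1°. The dial line points 6.5° below left and the tab 58° above left, so the dial needs about 64° clockwise. Next I move over the knob.

```bash
python3 -m crank '0.7 -0.818 0 0 0 0;0.7 -0.818 0 0 0 0;0.7 -0.818 0 0 0 0;0.7 -0.818 0 0 0 0;0.7 -0.818 0 0 0 0;0.7 -0.818 0 0 0 0;0.7 -0.818 0 0 0 0' 1 30
python3 -m crank '0.7 -0.818 0 0 0 0;0.7 -0.818 0 0 0 0;0.7 -0.818 0 0 0 0;0.7 -0.818 0 0 0 0;0.7 -0.818 0 0 0 0;0.7 -0.818 0 0 0 0;0.7 -0.818 0 0 0 0'
python3 -m crank '0.7 -0.818 0.1 0 0 -0.38;0.7 -0.818 0.1 0 0 -0.38;0.7 -0.818 0.1 0 0 -0.38;0.7 -0.818 0.1 0 0 -0.38;0.7 -0.818 0.1 0 0 -0.38;0.7 -0.818 0.1 0 0 -0.38;0.7 -0.818 0.1 0 0 -0.38;0.7 -0.818 0.1 0 0 -0.38;0.7 -0.818 0.1 0 0 -0.38;0.7 -0.818 0.1 0 0 -0.38'
python3 -m crank '0 0 0 0 0 -0.057;0 0 0 0 0 -0.057;0 0 0 0 0 -0.057;0 0 0 0 0 -0.057'
python3 -c "
from h import *
s=arm.sense();print(s['t'],s['eef_pos'],s['joints'].round(2),s['finger_gap']);print(R.from_quat(s['tool_rot']).as_matrix().round(3))
im,d=vision.get_image('scene');cv2.imwrite('pics/s2.png',im[:,:,::-1])"
```

```text
t: 1.23
eef_pos: [244.8, -414.3, 248.3]
tool_rot: [0.993, 0.119, 0.0, 0.0]
wrist_force: [-0.1, -0.4, -0.1]
finger_gap: 87.8
gripper_force: 0.0
t: 1.82
eef_pos: [342.6, -224.3, 248.0]
tool_rot: [0.993, 0.118, 0.001, 0.0]
wrist_force: [0.3, -0.2, 0.7]
finger_gap: 87.7
gripper_force: 0.0
t: 2.65
eef_pos: [440.3, -36.4, 227.3]
tool_rot: [0.755, 0.656, -0.0, -0.0]
wrist_force: [0.6, -0.1, 0.2]
finger_gap: 87.8
gripper_force: 0.0
t: 2.98
eef_pos: [440.1, -35.7, 227.4]
tool_rot: [0.696, 0.718, -0.0, -0.0]
wrist_force: [0.0, -0.1, -0.2]
finger_gap: 87.9
gripper_force: 0.0
2.9833 [440.07266891 -35.66461964 227.44309103] [ 0.56  0.18 -0.66  2.01  0.13  1.   -0.12] 87.94841431072881
[[-0.03  1.   -0.  ]
 [ 1.    0.03 -0.  ]
 [-0.   -0.   -1.  ]]
```

```bash
python3 -m crank '0.0135 0 0.35 0 0 0.002;0.0135 0 0.35 0 0 0.002;0.0135 0 0.5 0 0 0.002;0.0135 0 0.57 0 0 0.002;0.0135 0 0.57 0 0 0.002;0.0135 0 0.57 0 0 0.002;0.0135 0 0.57 0 0 0.002'
python3 -m crank '0 0 0 0 0 0;0 0 0 0 0 0;0 0 0 0 0 0;0 0 0 0 0 0;0 0 0 0 0 0;0 0 0 0 0 0;0 0 0 0 0 0;0 0 0 0 0 0;0 0 0 0 0 0;0 0 0 0 0 0' -1 30
python3 -c "
from h import *
s=arm.sense();print(s['eef_pos'],s['wrist_force'],s['ft_torque'],s['finger_gap'],s['joints'].round(2))
im,d=vision.get_image('scene');cv2.imwrite('pics/s3.png',cv2.resize(im[120:300,160:360],None,fx=3,fy=3)[:,:,::-1])"
```

```text
t: 3.62
eef_pos: [440.4, -30.8, 114.5]
tool_rot: [0.697, 0.717, 0.0, 0.0]
wrist_force: [0.1, 0.2, 0.1]
finger_gap: 88.0
gripper_force: 0.0
t: 4.45
eef_pos: [439.6, -30.7, 113.7]
tool_rot: [0.697, 0.717, -0.0, 0.0]
wrist_force: [-1.3, -1.6, 3.5]
finger_gap: 66.6
gripper_force: 30.0
[439.63563307 -30.74425968 113.67389865] [-1.2687922  -1.60427003  3.50070848] [-0.50701487  0.13286284 -0.08662829] 66.59391491426187 [ 0.47  0.35 -0.61  2.13  0.29  0.74 -0.29]
```

View pics/s3.png

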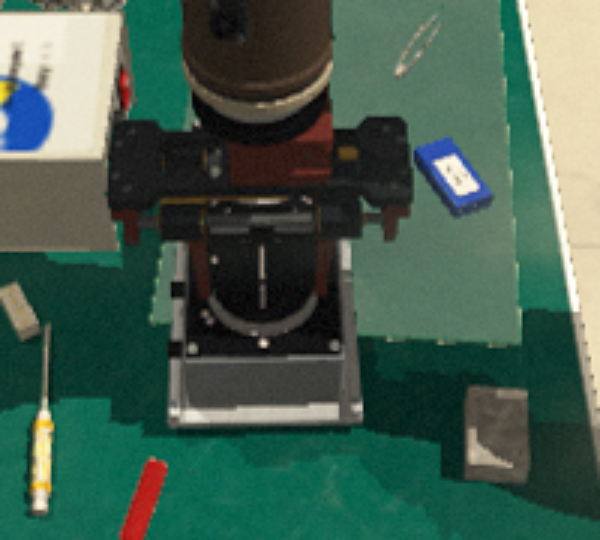

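The fingers stand at the sides of the knob with a 66.6 mm gap. They are either still closing or on the skirt, so I'll give them more time.

```bash
python3 -m crank '0 0 0 0 0 0;0 0 0 0 0 0;0 0 0 0 0 0;0 0 0 0 0 0'
python3 - <<'E'
from h import *
d=np.load("pics/top0d.npy");c,f,M=cam("top");v,u=np.mgrid[0:384,0:512]
P=np.stack([(u-c['cx'])/f*d,-(v-c['cy'])/f*d,-d],-1)@M.T+c['origin']
for x in range(400,485,6):
    print(x,[int(np.median(P[...,2][(abs(P[...,0]-x)<3)&(abs(P[...,1]-y)<3)])) if ((abs(P[...,0]-x)<3)&(abs(P[...,1]-y)<3)).any() else -1 for y in range(15,-190,-6)])
E
```

```text
t: 4.83
eef_pos: [439.6, -30.7, 113.7]
tool_rot: [0.697, 0.717, -0.0, 0.0]
wrist_force: [-0.8, -2.5, 3.4]
finger_gap: 66.2
gripper_force: 30.0
400 [75, 77, 77, 76, 79, 76, 77, 77, 77, 76, 77, 76, 77, 77, 76, 78, 77, 69, 44, 78, 77, 78, 77, 75, 76, 77, 76, 77, 78, 79, 77, 76, 79, 78, 77]
406 [75, 78, 79, 78, 77, 77, 78, 79, 90, 86, 78, 78, 77, 76, 77, 76, 77, 63, 71, 76, 77, 77, 78, 76, 78, 77, 79, 77, 77, 77, 77, 76, 76, 77, 78]
412 [76, 76, 77, 77, 78, 91, 94, 95, 96, 94, 93, 91, 78, 78, 77, 77, 78, 34, 19, 77, 77, 78, 76, 77, 80, 81, 83, 80, 80, 80, 77, 77, 77, 77, 78]
418 [76, 77, 77, 77, 91, 95, 94, 95, 96, 95, 96, 95, 93, 77, 78, 77, 77, 23, 45, 77, 77, 77, 78, 79, 83, 88, 102, 110, 91, 85, 79, 78, 76, 77, 77]
424 [75, 76, 77, 80, 95, 94, 95, 94, 94, 95, 95, 94, 94, 79, 76, 76, 76, 19, 43, 79, 77, 78, 79, 81, 106, 114, 117, 115, 117, 114, 87, 79, 78, 77, 77]
430 [76, 77, 77, 95, 96, 95, 107, 110, 107, 103, 104, 102, 100, 94, 78, 78, 76, 19, 44, 78, 77, 78, 80, 100, 116, 115, 116, 116, 117, 116, 113, 84, 80, 77, 79]
436 [77, 77, 76, 130, 131, 131, 130, 130, 132, 130, 131, 131, 13
[... 613 characters left out ...]
 96, 95, 96, 96, 92, 77, 77, 76, 77, 19, 73, 77, 77, 79, 80, 85, 114, 116, 115, 116, 115, 115, 115, 81, 79, 77, 78]
466 [77, 77, 78, 77, 78, 93, 94, 94, 94, 94, 95, 93, 79, 77, 77, 78, 76, 18, 75, 77, 77, 77, 78, 81, 81, 114, 116, 115, 115, 111, 80, 80, 77, 76, 78]
472 [75, 77, 77, 77, 78, 77, 78, 92, 93, 90, 80, 77, 77, 77, 78, 77, 76, 18, 76, 78, 77, 77, 77, 83, 79, 80, 82, 80, 80, 78, 79, 77, 76, 77, 78]
478 [77, 76, 77, 76, 77, 78, 77, 76, 76, 77, 76, 78, 76, 76, 77, 75, 77, 18, 72, 78, 77, 78, 79, 84, 78, 78, 80, 79, 80, 76, 77, 77, 77, 77, 77]
484 [78, 77, 76, 77, 78, 78, 79, 77, 77, 77, 76, 78, 77, 76, 76, 77, 76, 18, 74, 77, 77, 76, 77, 77, 76, 78, 76, 75, 77, 77, 78, 77, 77, 77, 78]
```

The depth map shows the knob is about 11 mm higher than described: skirt top at about 95 and bar top at about 131. The tips at 89 were therefore gripping the skirt. I'll open, raise and regrip the bar.

```bash
python3 -m crank '0 0 0 0 0 0;0 0 0 0 0 0;0 0 0 0 0 0;0 0 0 0 0 0;-0.009 0 -0.06 0 0 0;-0.009 0 -0.06 0 0 0;-0.009 0 -0.06 0 0 0' 1
python3 -m crank '0 0 0 0 0 0;0 0 0 0 0 0;0 0 0 0 0 0;0 0 0 0 0 0;0 0 0 0 0 0;0 0 0 0 0 0;0 0 0 0 0 0;0 0 0 0 0 0;0 0 0 0 0 0;0 0 0 0 0 0' -1 30
python3 -m crank '0 0 0 0 0 0;0 0 0 0 0 0;0 0 0 0 0 0;0 0 0 0 0 0;0 0 0 0 0 0;0 0 0 0 0 0;0 0 0 0 0 0;0 0 0 0 0 0;0 0 0 0 0 0;0 0 0 0 0 0'
python3 -m crank '0 0 0 0 0 0;0 0 0 0 0 0;0 0 0 0 0 0;0 0 0 0 0 0;0 0 0 0 0 0;0 0 0 0 0 0;0 0 0 0 0 0;0 0 0 0 0 0;0 0 0 0 0 0;0 0 0 0 0 0'
```

```text
t: 5.42
eef_pos: [440.0, -32.3, 125.8]
tool_rot: [0.697, 0.717, 0.0, 0.0]
wrist_force: [-0.8, 0.1, -0.0]
finger_gap: 87.6
gripper_force: 0.0
t: 6.25
eef_pos: [439.6, -32.4, 125.6]
tool_rot: [0.697, 0.717, 0.0, 0.0]
wrist_force: [-0.2, 0.7, 0.2]
finger_gap: 24.9
gripper_force: 0.0
t: 7.08
eef_pos: [439.7, -32.4, 125.7]
tool_rot: [0.697, 0.717, 0.0, 0.0]
wrist_force: [0.8, 0.0, -0.3]
finger_gap: 15.6
gripper_force: 30.0
t: 7.92
eef_pos: [439.7, -32.4, 125.7]
tool_rot: [0.697, 0.717, 0.0, 0.0]
wrist_force: [1.9, -0.8, -0.7]
finger_gap: 15.7
gripper_force: 30.0
```

The bar is gripped at 15.7 mm. Now I push.

```bash
python3 -m crank '0 0 0.02 0 0 0;0 0 0.035 0 0 0;0 0 0.045 0 0 0;0 0 0.045 0 0 0;0 0 0.045 0 0 0;0 0 0.045 0 0 0'
```

```text
t: 8.42
eef_pos: [439.7, -32.4, 117.1]
tool_rot: [0.697, 0.718, -0.0, 0.0]
wrist_force: [-3.7, -0.6, 11.7]
finger_gap: 16.3
gripper_force: 30.0
```

```bash
python3 -m crank '0 0 0 0 0 0.034;0 0 0 0 0 0.073;0 0 0 0 0 0.112;0 0 0 0 0 0.151;0 0 0 0 0 0.19;0 0 0 0 0 0.229;0 0 0 0 0 0.268;0 0 0 0 0 0.307;0 0 0 0 0 0.333;0 0 0 0 0 0.333'
python3 -m crank '0 0 0 0 0 0;0 0 0 0 0 0;0 0 0 0 0 0'
python3 -c "
from h import *
s=arm.sense();print(s['eef_pos'],s['wrist_force'],s['ft_torque'],s['finger_gap'],s['joints'].round(2));print(R.from_quat(s['tool_rot']).as_matrix().round(3))
im,d=vision.get_image('scene');cv2.imwrite('pics/s4.png',cv2.resize(im[120:300,160:360],None,fx=3,fy=3)[:,:,::-1])"
```

```text
t: 9.25
eef_pos: [439.7, -32.3, 117.1]
tool_rot: [0.963, 0.271, 0.0, 0.0]
wrist_force: [-2.4, -0.7, 10.8]
finger_gap: 15.9
gripper_force: 30.0
t: 9.5
eef_pos: [439.7, -32.4, 117.1]
tool_rot: [0.962, 0.274, 0.0, 0.0]
wrist_force: [-1.8, -0.4, 11.5]
finger_gap: 15.5
gripper_force: 30.0
[439.70002928 -32.35374576 117.1028675 ] [-1.81165584 -0.37105825 11.53198526] [-0.02329942  0.4794562  -0.02936661] 15.5050318525626 [ 0.29  0.31 -0.38  2.14  0.17  0.72 -1.22]
[[ 0.85   0.526  0.   ]
 [ 0.526 -0.85  -0.001]
 [-0.     0.001 -1.   ]]
```

View pics/s4.png

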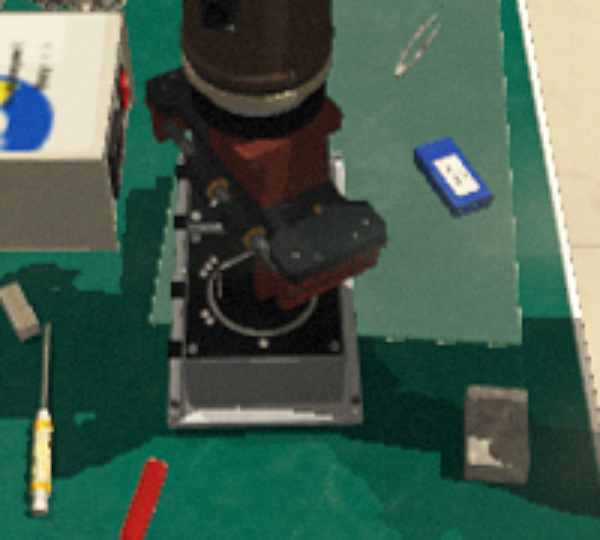

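The knob turned with the gripper by about 60°, with near-zero torque. Now I ease it up, release and rise.

```bash
python3 -m crank '0 0 -0.02 0 0 0;0 0 -0.035 0 0 0;0 0 -0.043 0 0 0;0 0 -0.043 0 0 0;0 0 -0.043 0 0 0'
python3 -m crank '0 0 0 0 0 0;0 0 0 0 0 0;0 0 0 0 0 0;0 0 0 0 0 0;0 0 0 0 0 0;0 0 -0.2 0 0 0;0 0 -0.4 0 0 0;0 0 -0.4 0 0 0;0 0 -0.4 0 0 0' 0.6
python3 -c "
from h import *
im,d=vision.get_image('scene');a=ortho('scene',im,78,442,-90,125,2.4)
s=arm.sense();print(s['eef_pos'],s['finger_gap'])
cv2.imwrite('pics/s5.png',cv2.convertScaleAbs(a[120:480],alpha=1.6)[:,:,::-1])
c,f,M=cam('scene');v,u=np.mgrid[0:384,0:512]
P=np.stack([(u-c['cx'])/f*d,-(v-c['cy'])/f*d,-d],-1)@M.T+c['origin']
for lo,hi in ((86,105),(110,140)):
  m=(np.hypot(P[...,0]-440,P[...,1]+33)<36)&(P[...,2]>lo)&(P[...,2]<hi);print(m.sum(),np.median(P[m],0))
  q=P[m][:,:2];print(np.degrees(np.arctan2(*np.linalg.svd(q-q.mean(0),full_matrices=False)[2][0][::-1])))
"
```

```text
t: 9.97
eef_pos: [439.7, -32.4, 125.2]
tool_rot: [0.962, 0.274, 0.0, 0.0]
wrist_force: [0.0, -1.1, 3.1]
finger_gap: 15.5
gripper_force: 30.0
t: 10.72
eef_pos: [440.9, -32.4, 207.1]
tool_rot: [0.962, 0.273, 0.002, 0.001]
wrist_force: [0.2, -0.0, -0.5]
finger_gap: 69.5
gripper_force: 0.0
[439.81083587 -32.51743073 205.66127949] 70.21417179975126
452 [434.64451408 -15.38484237  95.01072286]
-161.2088504556399
317 [444.04286865 -23.82641838 126.81424488]
26.899956759539407
```

View pics/s5.png

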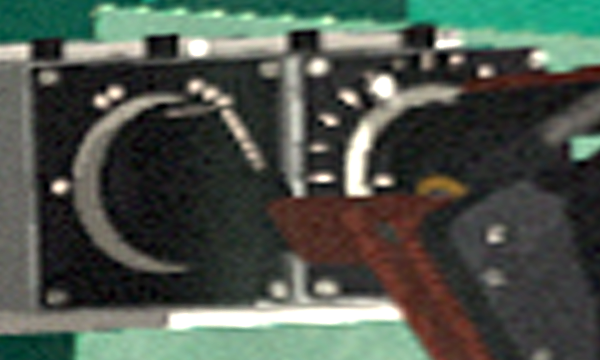

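The line points toward the two dots (about 57° above left) and the skirt is back at z=95, so the knob is sprung up. Next is the dial, turning the tool back counter-clockwise first.

```bash
python3 -m crank '-0.2815 0.4875 0 0 0 -0.38;-0.2815 0.4875 0 0 0 -0.38;-0.2815 0.4875 0 0 0 -0.38;-0.2815 0.4875 0 0 0 -0.38;-0.2815 0.4875 0 0 0 -0.38;-0.2815 0.4875 0 0 0 -0.38;-0.2815 0.4875 0 0 0 -0.38;-0.2815 0.4875 0 0 0 -0.38;-0.2815 0.4875 0 0 0 -0.38;-0.2815 0.4875 0 0 0 -0.38'
python3 -m crank '0 0 0 0 0 0;0 0 0 0 0 0;0 0 0 0 0 0'
python3 -c "
from h import *
s=arm.sense();print(s['eef_pos'],s['joints'].round(2));print(R.from_quat(s['tool_rot']).as_matrix().round(3))"
```

```text
t: 11.6
eef_pos: [442.0, -144.6, 203.5]
tool_rot: [0.639, 0.769, -0.0, -0.001]
wrist_force: [0.5, -0.0, -0.6]
finger_gap: 70.4
gripper_force: 0.0
t: 11.85
eef_pos: [442.6, -144.8, 204.4]
tool_rot: [0.643, 0.766, -0.0, -0.001]
wrist_force: [-0.7, 0.0, 0.6]
finger_gap: 70.4
gripper_force: 0.0
[ 442.58477642 -144.80028593  204.42742235] [ 0.64  0.23 -0.49  1.99  0.13  0.95  0.26]
[[-0.172  0.985 -0.001]
 [ 0.985  0.172  0.001]
 [ 0.001 -0.001 -1.   ]]
```

```bash
python3 -m crank '0 0.005 0.2 0 0 0;0 0.005 0.35 0 0 0;0 0.005 0.43 0 0 0;0 0.005 0.43 0 0 0;0 0.005 0.43 0 0 0;0 0.005 0.43 0 0 0'
python3 -m crank '0 0 0 0 0 0;0 0 0 0 0 0;0 0 0 0 0 0;0 0 0 0 0 0;0 0 0 0 0 0;0 0 0 0 0 0;0 0 0 0 0 0;0 0 0 0 0 0;0 0 0 0 0 0;0 0 0 0 0 0' -1 20
```

```text
t: 12.35
eef_pos: [444.7, -144.7, 120.1]
tool_rot: [0.642, 0.767, 0.0, 0.0]
wrist_force: [0.3, 0.8, 0.0]
finger_gap: 70.2
gripper_force: 0.0
t: 13.18
eef_pos: [443.9, -145.1, 120.0]
tool_rot: [0.642, 0.767, -0.0, 0.0]
wrist_force: [-3.5, -0.4, 5.6]
finger_gap: 50.4
gripper_force: 20.1
```

Gripped at 50.4 mm. I turn 64° clockwise (0.356).

```bash
python3 -m crank '0 0 0 0 0 0.034;0 0 0 0 0 0.073;0 0 0 0 0 0.112;0 0 0 0 0 0.151;0 0 0 0 0 0.19;0 0 0 0 0 0.229;0 0 0 0 0 0.268;0 0 0 0 0 0.307;0 0 0 0 0 0.34;0 0 0 0 0 0.356'
python3 -m crank '0 0 0 0 0 0;0 0 0 0 0 0;0 0 0 0 0 0'
python3 -m crank '0 0 0 0 0 0;0 0 0 0 0 0;0 0 0 0 0 0;0 0 0 0 0 0;0 0 -0.2 0 0 0;0 0 -0.4 0 0 0;0 0 -0.6 0 0 0;0 0 -0.6 0 0 0;0 0 -0.6 0 0 0' 0.6
python3 - <<'E'
from h import *
rows=[]
for n in ("top","scene"):
    im,d=vision.get_image(n)
    rows.append(np.hstack([ortho(n,im,z,x,y,55,2.4) for z,x,y in ((78,438,-33),(81,443,-146),(117,443,-146))]))
cv2.imwrite("pics/o6.png",cv2.convertScaleAbs(np.vstack(rows),alpha=1.6)[:,:,::-1])
E
```

```text
t: 14.02
eef_pos: [443.2, -144.8, 120.0]
tool_rot: [0.952, 0.307, -0.001, -0.0]
wrist_force: [-5.7, -0.9, 8.9]
finger_gap: 50.7
gripper_force: 20.2
t: 14.27
eef_pos: [443.2, -144.8, 120.0]
tool_rot: [0.951, 0.309, -0.001, -0.0]
wrist_force: [-5.8, 0.3, 8.6]
finger_gap: 50.8
gripper_force: 20.2
t: 15.02
eef_pos: [445.4, -145.1, 241.5]
tool_rot: [0.951, 0.31, 0.002, 0.002]
wrist_force: [0.2, -0.4, -0.5]
finger_gap: 70.3
gripper_force: 0.0
```

View pics/o6.png

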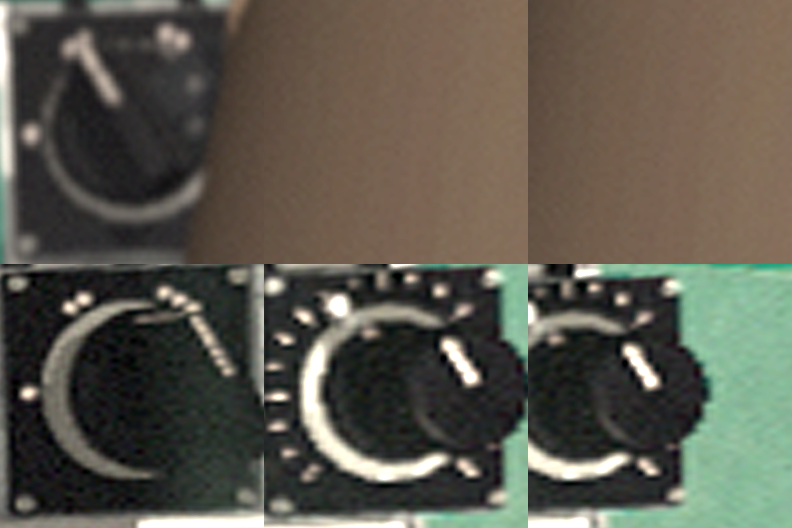

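The knob line is at the two dots, around 60° from its start, and the dial line now points at about 57–60°, near the tab. I'll clear the arm and measure the dial against the tab with both cameras.

```bash
python3 -m crank '-0.9 0.6 0 0 0 0;-0.9 0.6 0 0 0 0;-0.9 0.6 0 0 0 0;-0.9 0.6 0 0 0 0;-0.9 0.6 0 0 0 0;-0.9 0.6 0 0 0 0;-0.9 0.6 0 0 0 0'
python3 - <<'E'
from h import *
old={n:cv2.imread(f"pics/{n}0.png")[:,:,::-1].copy() for n in("top","scene")}
tiles=[]
def pca(m,off):
    p=np.argwhere(m)[:,::-1]; w=p.mean(0); v=np.linalg.svd(p-w,full_matrices=False)[2][0]
    v=v*(-1 if v[0]>0 else 1); return w+off,np.degrees(np.arctan2(-v[1],-v[0]))
S=4
for n in("top","scene"):
    im,_=vision.get_image(n)
    for tag,I in(("old",old[n]),("new",im)):
        a=ortho(n,I,117,443.5,-145,50,S); g=cv2.cvtColor(a,cv2.COLOR_RGB2GRAY)
        c0=200; m=np.zeros_like(g); cv2.circle(m,(c0,c0),int(23*S),255,-1)
        t=np.percentile(g[m>0],50)*.5+g[m>0].max()*.5
        k,l,st,ce=cv2.connectedComponentsWithStats(((g>t)&(m>0)).astype(np.uint8))
        j=1+np.argmax(st[1:,4]); print(n,tag,"line",*pca(l==j,0),st[j,4])
        b=ortho(n,I,83 if n else 0,443.5,-145,50,S); tiles.append(b)
cv2.imwrite("pics/o7.png",cv2.convertScaleAbs(np.vstack([np.hstack([cv2.resize(t,(300,300)) for t in tiles[:2]]),np.hstack([cv2.resize(t,(300,300)) for t in tiles[2:]])]),alpha=1.5)[:,:,::-1])
E
```

```text
t: 15.7
eef_pos: [366.7, -350.1, 237.3]
tool_rot: [0.952, 0.307, -0.001, -0.001]
wrist_force: [1.1, 0.6, -0.4]
finger_gap: 70.0
gripper_force: 0.0
top old line [154.69065657 208.13131313] -6.279685538855953 1584
top new line [174.86909505 161.67159932] 59.27941403848324 1757
scene old line [146.24032825 200.86400938] -3.100547123866512 853
scene new line [172.61365462 154.24497992] 56.1947030300291 1245
```

View pics/o7.png

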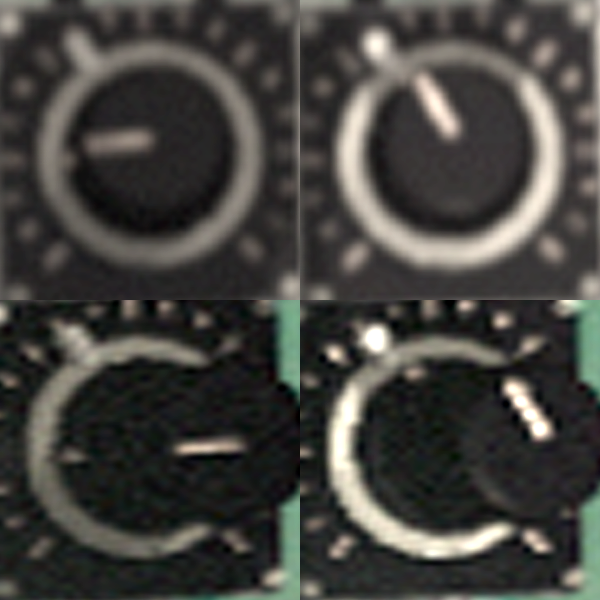

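The top view (lower-left origin at the ring centre) and the scene view agree: the line and the tab both average about 57–58°, and the tab has not moved. Handing in.

```bash
python3 -c "
from bench import arm
print(arm.hand_in())"
```

```text
the job is handed in; nothing more can be done
None
```

I handed the job in at about 16 s; hand-in returned no verdict. By camera, the range knob is sprung up at two dots, the dial line points at the tab to within about 3° (limit 5.7°), the tab shows no shift, and the arm is clear.

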